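# Close up the laundry boxes in the corner of the counter rail

### The arm

A 6-joint arm with a two-finger parallel gripper is mounted at the origin on the work surface. World frame = base frame: x ahead of the robot, y to its left, z up, the work surface at z = 0. Lengths are in m, angles in rad, forces in N, time in s.
With the tool pointing down it reaches from about 0.35 to 0.775 m from the base axis. Payload 5.5 kg.
Tool frame: the origin (TCP) lies at the very end of the fingers, on their centre line; the grasp point (between the pads) lies env.hold_point_z behind it (env.hold_point_z is the distance from the TCP to the grasp point, in m); z points along the fingers, y is the line along which they close (so a half turn about z gives the same grasp; the last joint's range is limited). The gripper opens to 85 mm and grips with 20 to 120 N. Pads are 22 mm wide; open, the fingers measure 114 mm over their backs; the gripper's body (76 mm by 85 mm) begins 54 mm behind the grasp point. The pads swing forward as they close: fully open they stand 13 mm farther back than shut.
Start: joints at [-1.484, 0.313, 0.046, 1.304, 0, 1.431], TCP at [0.129, -0.56, 0.231] pointing down, gripper open.
Joint ranges: [-2.76, 2.76], [-0.86, 1.69], [-1.03, 1.26], [-2.2, 2.34], [-1.47, 1.5], [-3.14, 3.14]. Speed limits (rad/s): [2.57, 2.57, 3.14, 3.14, 3.14, 3.14].

### API

Orientations are given as a unit quaternion [w, x, y, z].
In Python, from workcell import env gives the robot as it stands.
- The arm moves only by the tool carry_out, never from a script. Its argument "steps" is a list of rows, each a list of 3 entries, a list of its own where there are three numbers: the turn, a rotation vector about the tool's x, y, z in degrees, then the shift along the tool's x, y, z in cm, then the closure in counts, from 0 (fully open) to 255 (shut). A call has exactly 8 rows; each row is the pose to reach, as a shift and turn from the pose commanded when the call began, along the tool's axes at that moment; what a row does not reach only later rows make up. A row lasts 1/8 s, in which the tool goes at most 62.5 mm and 10.7 degrees, less where a joint would pass 70% of its speed; a pose out of reach is approached as far as the arm can. A call with a gripper value outside its range is refused whole. The fingers move at their own pace and stop on an object; "force" is the grip in N (left out, the last holds). Time passes only in rows, so rows that repeat a pose let the fingers close, or fill a call up. It gives the time, the measured TCP pose, the force, the opening and the grip force at its end, in the units of the state.
- env.get_state(): the state, without advancing time (a new reading comes with each control period).
- env.read_camera(name): name is "scene" or "top" or "wrist"; returns (picture, depth): 420x560x3 uint8, red, green, blue; 420x560 float32, m along the optical axis (not along the pixel's ray), 0 where there is no reading.
- env.get_calibration(name): a dict with "fx", "fy", "cx", "cy" (pixels), "origin" and "orientation" of the camera in the world. Camera axes: x right, y up, looking along -z (the intrinsics and any distortion apply to the point x, -y, -z); pixel columns grow to the right and rows downward; lengths in m; the calibration is good to about 2 mm. A picture is of the moment at which its call begins: read the wrist's pose just before it. get_calibration takes no time and is no camera call; for the wrist camera it gives the pose at the moment of the call.
- env.hand_in(): hands the job in; it is judged then, once.
The state is a dict: "clock": time; "joint_pos": joint angles; "qvel": joint speeds; "tau": joint torques, N m; "tcp_pos": TCP position; "orientation": TCP orientation; "wrist_force": force on the tool from outside, world axes, zero at the start; "ft_torque": the same for the moment, N m; "finger_gap": finger opening in m; "grip_force": force on a finger pad.
Only numpy, scipy, OpenCV 4.12 (cv2) and the standard library are available. Lean on these libraries where they do the work, as an engineer would, in place of code of your own. Each camera call takes 0.05 s, during which the arm holds its last target. There are 200 camera calls.

### The job

The tub of washing capsules and the carton of dryer sheets were left out on the folding space of the laundry counter: push them back along the counter into the corner of the low wooden rail, without lifting or tipping either. They must end as one closed row, both with a long side flat against the long rail, one box with its end against the short rail and the other box pushed up end to end against it, in whichever order suits. Leave the other things on the counter where they stand.

Things in the scene. Friction and masses are not known exactly. Their poses are not given: they have to be found in the camera images.
- rail: Fixed low wooden L-shaped rail, 18 mm thick, 50 mm high. Origin: its INNER corner, at counter level. +x (away from the robot, turned up to 0.1 rad) is square to the long rail, inner face x = 0, which runs 560 mm to -y; +y (robot's left) is square to the short rail, inner face y = 0, which runs 170 mm to -x. The boxes belong in x < 0, y < 0. Three small brackets behind it.
- tub: White plastic tub with grey lid, the larger box: 115 mm deep (x), 170 long (y), 85 high, 0.5 to 0.95 kg, slides. Sides upright to 70 mm, lid 3 mm narrower all round. Origin: centre of its underside. Starts with a long side towards the rail, turned up to 0.35 rad, its centre 0.15 to 0.20 m in front of the long rail.
- carton: Plain brown cardboard carton: 95 mm deep (x), 150 long (y), 75 high, 0.4 to 0.75 kg, slides. Origin: centre of its underside. Starts like the tub; either of the two may be nearer the corner; their centres start 0.24 to 0.35 m apart along the rail.
- jug: Bystander, loose on the counter. Blue detergent jug with a handle and a white cap, 90 x 150 x 248 mm high, 1.6 kg, to the right of the right-hand box. Origin at the centre of its underside.
- paste_tin: Bystander, loose on the counter. Flat round steel tin with a lid, 64 mm diameter, 28 mm high, on the robot's side of the two boxes, about midway between them. Origin at the centre of its underside.
- dosing_cup: Bystander, loose on the counter. Small clear plastic dosing cup, 54 mm wide at the rim, 50 mm high, close to the left of the short rail. Origin at the centre of its underside.
- soap_dish: Bystander, loose on the counter. White soap dish with a yellow bar in it, 75 x 105 x 30 mm high, on the robot's side of the right-hand box, to its right. Origin at the centre of its underside.
- peg_basket: Bystander, loose on the counter. Small wicker basket of clothes pegs, 110 x 130 x about 85 mm high, at the front left, past the free end of the short rail. Origin at the centre of its underside.

How it is judged:
At the end, for the whole second after the job is handed in: Both boxes upright and still on the counter, a long side within 8 mm of the long rail and square to it within 0.06 rad; one box's end within 10 mm of the short rail, the other next to it, gaps along the row at most 20 mm in all; other things within 40 mm of their places (x of tub in the frame of rail between -0.0655 and -0.0515 m and angle between the x axis of each of tub, carton and the x axis of rail, either way round below 0.06 rad and height (world z) of each of tub, carton below 0.006 m and angle between each of tub, carton's own z axis and vertical below 0.05 rad and linear speed of each of tub, carton below 0.01 m/s and x of carton in the frame of rail between -0.0555 and -0.0415 m and ((y of tub in the frame of rail between -0.095 and -0.079 m and y of carton in the frame of rail between -0.265 and -0.237 m) or (y of carton in the frame of rail between -0.085 and -0.069 m and y of tub in the frame of rail between -0.255 and -0.227 m)) and distance of each of jug, paste_tin, dosing_cup, soap_dish, peg_basket from where it was at the start of the episode below 0.04 m); the robot touches nothing.
It fails at once if the tub or the carton is lifted off the counter (10 mm) (height (world z) of any of tub, carton above 0.01 m).
It fails at once if the tub or the carton is tipped (0.2 rad) (angle between any of tub, carton's own z axis and vertical above 0.2 rad).
It fails at once if another thing on the counter is moved more than 40 mm (distance of any of jug, paste_tin, dosing_cup, soap_dish, peg_basket from where it was at the start of the episode above 0.04 m).
It fails at once if another thing is knocked over (angle between any of jug, paste_tin, dosing_cup, soap_dish, peg_basket's own z axis and vertical above 0.5 rad).
It also fails if it takes over 67 s, if anything falls off the work surface, if the arm or the gripper's body presses on something with over 40 N, if the wrist force passes 120 N, or if a joint passes its speed limit or range.

## Working session

There is one attempt and no reset: what is moved stays moved. The work goes in short steps, Python scripts to look and compute and a tool call to move; the robot and the scene stay as the last step left them, time stands still between calls to the robot, and variables do not carry over. Pictures are saved under pics/ and viewed, at most 10 in all, crops included, and the job is handed in when it is done.

Besides the shell and the picture viewer there is one more tool, called after "Emit:" as name([rows], argument=value, ...), one row to a line, values as JSON. carry_out: Moves the arm, as the interface text tells. Its arguments: {"type":"object","properties":{"steps":{"type":"array","items":{"type":"array"}},"force":{"type":"number"}},"required":["steps"]}

```bash
mkdir -p pics; ls
cat > h.py <<'E'
import numpy as np, cv2
from scipy.spatial.transform import Rotation as R
from workcell import env
def rot(q): return R.from_quat([q[1],q[2],q[3],q[0]]).as_matrix()
def cloud(name):
    im,d=env.read_camera(name); c=env.get_calibration(name)
    v,u=np.mgrid[:420,:560]
    p=np.stack([(u-c['cx'])/c['fx']*d,-(v-c['cy'])/c['fy']*d,-d],-1)
    return im,d,p@rot(c['orientation']).T+np.array(c['origin'])
E
python3 - <<'E'
from h import *
for n in ['top','scene']:
    im,d,P=cloud(n); np.save(f'pics/{n}.npy',P); cv2.imwrite(f'pics/{n}0.png',im[...,::-1]); print(env.get_calibration(n))
print(env.get_state(), env.hold_point_z)
E
```

```text
pics
{'fx': 536.3132295389381, 'fy': 536.3132295389381, 'cx': 278.27575426077084, 'cy': 214.52545549450718, 'origin': array([ 0.42777252, -0.02971158,  1.49080501]), 'orientation': array([ 0.71434529,  0.02095012, -0.03273018, -0.69871356])}
{'fx': 431.3667929604412, 'fy': 431.3667929604412, 'cx': 278.01716961299695, 'cy': 202.01982027071242, 'origin': array([ 1.13995341, -0.1879733 ,  0.97316568]), 'orientation': array([0.75524142, 0.2273786 , 0.17097452, 0.59048885])}
{'clock': 0.1, 'joint_pos': array([-1.48363460e+00,  3.13959784e-01,  4.50891084e-02,  1.30362039e+00,
        6.78481939e-06,  1.43120842e+00]), 'qvel': array([ 0.00050513, -0.00221508,  0.00193351,  0.00016327,  0.00037796,
        0.00058789]), 'tau': array([ 2.56892759e-03, -4.81724739e+01,  2.99245209e+01,  1.26993394e-02,
       -1.36838798e-04,  3.24449758e-06]), 'tcp_pos': array([ 0.12922512, -0.55981319,  0.23047701]), 'orientation': array([-8.46988045e-04,  9.93579600e-01,  1.13132045e-01,  2.56008336e-05]), 'wrist_force': array([ 0.71206543,  0.7544456 , -0.60451092]), 'ft_torque': array([ 0.01174357, -0.02812993, -0.03276989]), 'grip_force': 0.0, 'finger_gap': 0.08518215080131833} 0.0187
```

View pics/top0.png

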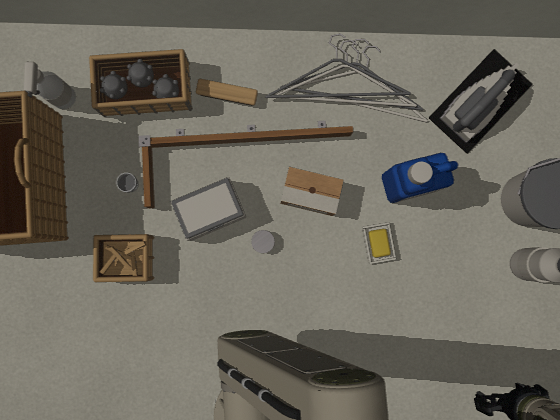

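View pics/scene0.png

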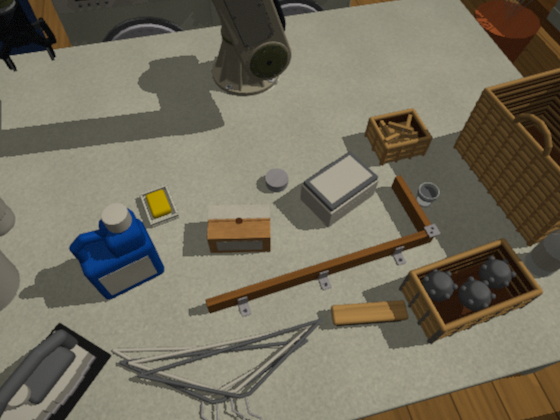

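The top view shows the tub at (208,209), carton at (312,190), inner rail corner near (152,148), tin at (263,241), soap dish at (379,243), jug at (418,178), cup at (126,182) and basket at (123,259). The tub is nearer the corner.

```bash
cat >> h.py <<'E'
def rect(P,win,z):
    u0,v0,u1,v1=win; Q=P[v0:v1,u0:u1].reshape(-1,3); Q=Q[(Q[:,2]>z[0])&(Q[:,2]<z[1])]
    m=np.zeros(0)
    (c,s,a)=cv2.minAreaRect(Q[:,:2].astype(np.float32)); return np.round(c,4),np.round(s,4),round(a,1),len(Q),round(float(np.median(Q[:,2])),4)
E
python3 - <<'E'
from h import *
P=np.load('pics/top.npy')
print('z table',P[300,100],P[150,250])
for n,w,z in [('tub',(165,170,250,245),(.06,.1)),('tubwall',(165,170,250,245),(.02,.1)),('carton',(275,160,350,222),(.06,.1)),('long',(154,120,360,150),(.042,.056)),('longL',(160,120,200,160),(.045,.056)),('longR',(300,120,352,150),(.045,.056)),('short',(138,153,160,212),(.042,.056)),
 ('tin',(245,225,282,260),(.015,.05)),('soap',(355,215,405,270),(.01,.06)),('jug',(375,140,465,210),(.05,.3)),('cup',(110,165,138,198),(.02,.08)),('bask',(85,225,160,290),(.05,.12))]:
    try: print(n,*rect(P,w,z))
    except Exception as e: print(n,e)
# long rail inner edge: lowest row pixel w/ height; short rail: rightmost
def near(w,ax):
    u0,v0,u1,v1=w;out=[]
    S=P[v0:v1,u0:u1]
    M=(S[...,2]>.042)&(S[...,2]<.058)
    for i in range(M.shape[1-ax]) :
        L=S[:,i] if ax==0 else S[i]; m=M[:,i] if ax==0 else M[i]
        if m.any(): out.append(L[m][:, :2][np.argmin(L[m][:,ax])])
    return np.array(out)
a=near((160,118,350,155),0); k=np.polyfit(a[:,1],a[:,0],1); print('long x=%.4f*y+%.4f'%tuple(k), 'res',np.std(a[:,0]-np.polyval(k,a[:,1])))
b=near((138,155,165,205),1); k2=np.polyfit(b[:,0],b[:,1],1); print('short y=%.4f*x+%.4f'%tuple(k2),'res',np.std(b[:,1]-np.polyval(k2,b[:,0])))
E
```

```text
z table [0.29574173 0.42939765 0.00152557] [ 0.72186816  0.03010439 -0.00168207]
tub [0.5493 0.1363] [0.1157 0.1702] 24.4 2740 0.0842
tubwall [0.5493 0.1362] [0.1167 0.1703] 24.4 2834 0.084
carton [ 0.6035 -0.1409] [0.1505 0.0963] 77.3 2017 0.0743
long [0.7549 0.0196] [0.0209 0.544 ] 4.8 1342 0.0488
longL [0.7378 0.2204] [0.0195 0.1063] 4.8 243 0.049
longR [ 0.7709 -0.1769] [0.0199 0.1407] 4.9 303 0.0495
short [0.6254 0.3059] [0.1464 0.0201] 4.6 374 0.0485
tin [ 0.4662 -0.0128] [0.0601 0.06  ] 1.3 421 0.0271
soap [ 0.4691 -0.3326] [0.1047 0.077 ] 11.3 842 0.0254
jug [ 0.6402 -0.4163] [0.0912 0.1498] 16.2 2395 0.1839
cup [0.617  0.3602] [0.0534 0.0522] 72.4 330 0.0381
bask [0.4133 0.3594] [0.1239 0.1458] 1.7 1656 0.0732
long x=-0.0839*y+0.7480 res 0.0009568545308432802
short y=0.0815*x+0.2463 res 0.0009345299903095177
```

```bash
cat >> h.py <<'E'
C=np.array([.7224,.3052]); PH=np.radians(4.75); ex=np.array([np.cos(PH),np.sin(PH)]); ey=np.array([-ex[1],ex[0]])
def w(x,y): return C+x*ex+y*ey
def rf(p): return np.round([(p-C)@ex,(p-C)@ey],4)
def go(*ts):   # targets (railx, raily, z, yaw relative to rail deg) -> turn(deg), shift(cm) from current pose
    s=env.get_state(); T=rot(s['orientation'])
    print('t%.2f'%s['clock'],'tcp',rf(s['tcp_pos'][:2]),round(s['tcp_pos'][2],4),'yaw-rail',round(np.degrees(np.arctan2(T[1,0],T[0,0])-PH),1),'F',np.round(s['wrist_force'],1),'q',np.round(s['joint_pos'],2))
    for x,y,z,a in ts:
        d=T.T@(np.r_[w(x,y),z]-s['tcp_pos']); G=R.from_euler('z',a+4.75,degrees=True).as_matrix()@np.diag([1,-1,-1.])
        print((x,y,z,a),'turn',np.round(R.from_matrix(T.T@G).as_rotvec(degrees=True),1),'shift',np.round(d*100,1))
E
python3 -c "
from h import *
go((-.27,-.45,.2,90),(-.31,-.154,.2,90),(-.31,-.154,.2,179))"
```

```text
t0.10 tcp [-0.6628 -0.8129] 0.2305 yaw-rail 8.2 F [ 0.7  0.8 -0.6] q [-1.48  0.31  0.05  1.3   0.    1.43]
(-0.27, -0.45, 0.2, 90) turn [ -0.1  -0.1 -81.8] shift [ 44.1 -30.3   3.1]
(-0.31, -0.154, 0.2, 90) turn [ -0.1  -0.1 -81.8] shift [ 44.4 -60.1   3.2]
(-0.31, -0.154, 0.2, 179) turn [ 0.000e+00 -1.000e-01 -1.708e+02] shift [ 44.4 -60.1   3.2]
```

Emit:
carry_out([
  [[0,0,-10],[6,-4,0.5],0],
  [[0,0,-20],[12,-8,1],0],
  [[0,0,-30],[18,-12,1.5],0],
  [[0,0,-40],[24,-16,2],0],
  [[0,0,-51],[29,-20,2.5],0],
  [[0,0,-61],[34,-24,3],0],
  [[0,0,-72],[39,-27,3],0],
  [[0,0,-82],[44,-30,3],0],
])

```text
clock: 1.1
tcp_pos: [0.4675, -0.1912, 0.2014]
orientation: [-0.0, 0.673, 0.739, -0.0]
wrist_force: [0.4, -0.7, 1.0]
finger_gap: 0.0853
grip_force: 0.0
```

```bash
python3 -c "
from h import *
go((-.31,-.154,.2,180),(-.31,-.154,.2,179),(-.31,-.154,.025,179))"
```

```text
t1.10 tcp [-0.2951 -0.4735] 0.2014 yaw-rail 90.6 F [ 0.4 -0.7  1. ] q [-0.55  0.19 -0.19  1.19 -0.    0.93]
(-0.31, -0.154, 0.2, 180) turn [ -0.   -0.  -89.4] shift [32.  -1.2  0.1]
(-0.31, -0.154, 0.2, 179) turn [ -0.   -0.  -88.4] shift [32.  -1.2  0.1]
(-0.31, -0.154, 0.025, 179) turn [ -0.   -0.  -88.4] shift [32.  -1.2 17.6]
```

Emit:
carry_out([
  [[0,0,-10],[5,0,0],0],
  [[0,0,-20],[10,-0.5,0],0],
  [[0,0,-30],[15,-0.5,0],0],
  [[0,0,-40],[20,-1,0],0],
  [[0,0,-50],[25,-1,0],0],
  [[0,0,-60],[30,-1,0],0],
  [[0,0,-70],[30.5,-2,0],0],
  [[0,0,-80],[30.5,-2,0],0],
])

```text
clock: 2.1
tcp_pos: [0.419, 0.1102, 0.2013]
orientation: [-0.001, 0.039, 0.999, -0.0]
wrist_force: [-0.3, -0.4, -0.5]
finger_gap: 0.0856
grip_force: 0.0
```

Emit:
carry_out([
  [[0,0,-9],[0,0,0],0],
  [[0,0,-9],[0,0,3],0],
  [[0,0,-9],[0,0,6],0],
  [[0,0,-9],[0,0,9],0],
  [[0,0,-9],[0,0,12],0],
  [[0,0,-9],[0,0,12],0],
  [[0,0,-9],[0,0,12],0],
  [[0,0,-9],[0,0,12],0],
])

```text
clock: 3.1
tcp_pos: [0.4214, 0.1092, 0.083]
orientation: [0.001, -0.035, 0.999, 0.0]
wrist_force: [-0.7, 0.5, 0.3]
finger_gap: 0.0856
grip_force: 0.0
```

```bash
python3 -c "
from h import *
go((-.31,-.154,.025,180),(-.135,-.154,.025,180))"
```

```text
t3.10 tcp [-0.3162 -0.1704] 0.083 yaw-rail -180.8 F [-0.7  0.5  0.3] q [ 0.07  0.15 -0.55  0.87 -0.   -0.  ]
(-0.31, -0.154, 0.025, 180) turn [-0.   0.1 -0.8] shift [-0.6  1.7  5.8]
(-0.135, -0.154, 0.025, 180) turn [-0.   0.1 -0.8] shift [-18.1   1.9   5.8]
```

Emit:
carry_out([
  [[0,0,-1],[0,1.7,3],0],
  [[0,0,-1],[-0.5,1.7,5.8],0],
  [[0,0,-1],[-2,1.7,5.8],0],
  [[0,0,-1],[-4,1.7,5.8],0],
  [[0,0,-1],[-5,1.7,5.8],0],
  [[0,0,-1],[-6,1.7,5.8],0],
  [[0,0,-1],[-7,1.8,5.8],0],
  [[0,0,-1],[-8,1.8,5.8],0],
])

```text
clock: 4.1
tcp_pos: [0.4982, 0.1331, 0.0246]
orientation: [-0.001, -0.044, 0.999, 0.0]
wrist_force: [-3.4, 0.6, 0.6]
finger_gap: 0.0856
grip_force: 0.8
```

Emit:
carry_out([
  [[0,0,0],[-1,0,0],0],
  [[0,0,0],[-2,0,0],0],
  [[0,0,0],[-3,0,0],0],
  [[0,0,0],[-4,0,0],0],
  [[0,0,0],[-5,0,0],0],
  [[0,0,0],[-6,0,0],0],
  [[0,0,0],[-7,0,0],0],
  [[0,0,0],[-8,0,0],0],
])

```text
clock: 5.1
tcp_pos: [0.5785, 0.139, 0.0237]
orientation: [-0.001, -0.043, 0.999, -0.001]
wrist_force: [-5.4, -0.6, 4.7]
finger_gap: 0.0854
grip_force: 3.0
```

Run:
```python
from h import *
im,d,P=cloud('top'); cv2.imwrite('pics/top1.png',cv2.resize(im[100:300,80:460,::-1],None,fx=2,fy=2))
go((-.13,-.154,.025,180))
```

```text
t5.15 tcp [-0.1552 -0.1538] 0.0239 yaw-rail -179.8 F [ 0.1  0.2 -0.9] q [ 0.1   0.49 -0.22  0.86 -0.    0.02]
(-0.13, -0.154, 0.025, 180) turn [-0.1  0.1  0.2] shift [-2.5 -0.  -0.1]
```

View pics/top1.png

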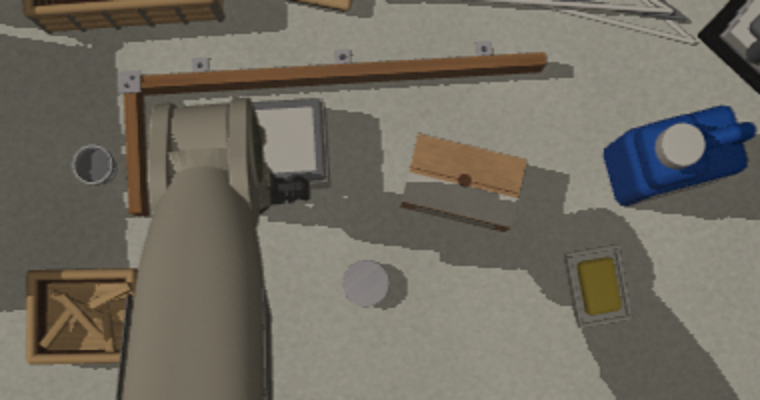

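The crop shows the tub squared up with its right edge at x≈325 px, about 25 mm short of the rail. Nothing else has moved.

Emit:
carry_out([
  [[0,0,0],[-0.5,0,0],0],
  [[0,0,0],[-1,0,0],0],
  [[0,0,0],[-1.5,0,0],0],
  [[0,0,0],[-2,0,0],0],
  [[0,0,0],[-2.3,0,0],0],
  [[0,0,0],[-2.6,0,0],0],
  [[0,0,0],[-2.8,0,0],0],
  [[0,0,0],[-2.8,0,0],0],
])

```text
clock: 6.15
tcp_pos: [0.6066, 0.1417, 0.0236]
orientation: [0.0, -0.043, 0.999, -0.0]
wrist_force: [-3.3, -0.1, 1.3]
finger_gap: 0.0852
grip_force: 1.7
```

Emit:
carry_out([
  [[0,0,0],[-0.1,0,0],0],
  [[0,0,0],[-0.2,0,0],0],
  [[0,0,0],[-0.3,0,0],0],
  [[0,0,0],[-0.4,0,0],0],
  [[0,0,0],[-0.5,0,0],0],
  [[0,0,0],[-0.6,0,0],0],
  [[0,0,0],[-0.6,0,0],0],
  [[0,0,0],[-0.6,0,0],0],
])

```text
clock: 7.15
tcp_pos: [0.6095, 0.1424, 0.0236]
orientation: [-0.003, -0.043, 0.999, -0.0]
wrist_force: [-12.5, -0.5, 7.1]
finger_gap: 0.0853
grip_force: 6.0
```

Emit:
carry_out([
  [[0,0,0],[2,0,0],0],
  [[0,0,0],[5,0,0],0],
  [[0,0,0],[5,0,-5],105],
  [[0,0,10],[5,0,-10],105],
  [[0,0,20],[3,-4,-13],105],
  [[0,0,30],[0,-8,-13],105],
  [[0,0,40],[-4,-12,-13],105],
  [[0,0,50],[-6,-14,-13],105],
])

```text
clock: 8.15
tcp_pos: [0.6881, 0.0059, 0.1544]
orientation: [0.003, 0.386, 0.922, 0.001]
wrist_force: [-0.0, 0.8, 0.8]
finger_gap: 0.0501
grip_force: 0.0
```

Emit:
carry_out([
  [[0,0,10],[0,0,0],105],
  [[0,0,20],[0,0,0],105],
  [[0,0,30],[0,0,0],105],
  [[0,0,40],[0,0,0],105],
  [[0,0,40],[0,0,0],105],
  [[0,0,40],[0,0,0],105],
  [[0,0,40],[0,0,0],105],
  [[0,0,40],[0,0,0],105],
])

```text
clock: 9.15
tcp_pos: [0.6844, 0.0083, 0.1537]
orientation: [0.0, 0.675, 0.738, 0.0]
wrist_force: [-0.6, -0.1, -0.2]
finger_gap: 0.0504
grip_force: 0.0
```

Run:
```python
from h import *
go((-.065,-.285,.03,90),(-.065,-.185,.03,90))
print(env.get_state()['finger_gap'])
```

```text
t9.15 tcp [-0.0624 -0.2928] 0.1537 yaw-rail 90.3 F [-0.6 -0.1 -0.2] q [-0.11  0.56  0.23  1.24 -0.    1.38]
(-0.065, -0.285, 0.03, 90) turn [0.  0.  0.3] shift [ 0.8 -0.3 12.4]
(-0.065, -0.185, 0.03, 90) turn [0.  0.  0.3] shift [10.8 -0.2 12.4]
0.05042180041844921
```

Emit:
carry_out([
  [[0,0,0],[0,-0.2,4],105],
  [[0,0,0],[0,-0.2,8],105],
  [[0,0,0],[0,-0.2,12.4],105],
  [[0,0,0],[0,-0.2,12.4],105],
  [[0,0,0],[2,-0.2,12.4],105],
  [[0,0,0],[4,-0.2,12.4],105],
  [[0,0,0],[5,-0.2,12.4],105],
  [[0,0,0],[6,-0.2,12.4],105],
])

```text
clock: 10.15
tcp_pos: [0.6789, 0.068, 0.0324]
orientation: [0.003, 0.676, 0.737, 0.001]
wrist_force: [0.9, -6.9, 4.6]
finger_gap: 0.0502
grip_force: 3.1
```

Emit:
carry_out([
  [[0,0,0],[0.8,0,0],105],
  [[0,0,0],[1.6,0,0],105],
  [[0,0,0],[2.4,0,0],105],
  [[0,0,0],[3.2,0,0],105],
  [[0,0,0],[3.8,0,0],105],
  [[0,0,0],[4.3,0,0],105],
  [[0,0,0],[4.6,0,0],105],
  [[0,0,0],[4.6,0,0],105],
])

```text
clock: 11.15
tcp_pos: [0.6748, 0.1139, 0.0321]
orientation: [0.002, 0.676, 0.737, 0.001]
wrist_force: [1.5, -3.9, 2.4]
finger_gap: 0.0506
grip_force: 2.2
```

Run:
```python
from h import *
im,d,P=cloud('top'); cv2.imwrite('pics/top2.png',cv2.resize(im[100:300,80:460,::-1],None,fx=2,fy=2))
go((-.065,-.181,.03,90))
```

```text
t11.20 tcp [-0.0634 -0.1867] 0.0318 yaw-rail 90.2 F [ 1.9 -5.1  1.9] q [ 0.05  0.63  0.05  0.98 -0.    1.53]
(-0.065, -0.181, 0.03, 90) turn [0.2 0.1 0.2] shift [ 0.6 -0.2  0.2]
```

View pics/top2.png

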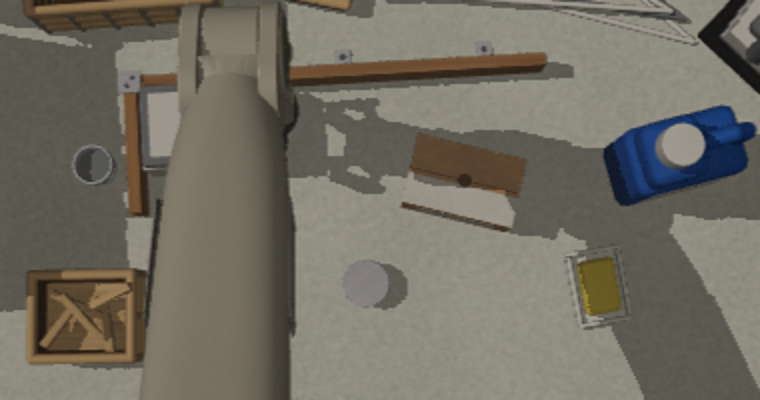

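The tub's left end, at x≈142 px, is within a few mm of the short rail. One more slow push should seat it.

Emit:
carry_out([
  [[0,0,0],[0.2,0,0],105],
  [[0,0,0],[0.4,0,0],105],
  [[0,0,0],[0.6,0,0],105],
  [[0,0,0],[0.8,0,0],105],
  [[0,0,0],[0.9,0,0],105],
  [[0,0,0],[1.0,0,0],105],
  [[0,0,0],[1.0,0,0],105],
  [[0,0,0],[1.0,0,0],105],
])

```text
clock: 12.2
tcp_pos: [0.6731, 0.1207, 0.031]
orientation: [0.003, 0.676, 0.737, -0.001]
wrist_force: [-0.0, -13.1, 4.6]
finger_gap: 0.0505
grip_force: 6.5
```

Run:
```python
from h import *
go((-.063,-.24,.03,90),(-.063,-.24,.2,90),(-.16,-.55,.2,90))
```

```text
t12.20 tcp [-0.0644 -0.1798] 0.031 yaw-rail 90.1 F [ -0.  -13.1   4.6] q [ 0.06  0.63  0.05  0.98 -0.01  1.55]
(-0.063, -0.24, 0.03, 90) turn [0.1 0.3 0.1] shift [-6.   0.1  0.1]
(-0.063, -0.24, 0.2, 90) turn [0.1 0.3 0.1] shift [ -6.1   0.2 -16.9]
(-0.16, -0.55, 0.2, 90) turn [0.1 0.3 0.1] shift [-37.1  -9.6 -16.7]
```

Emit:
carry_out([
  [[0,0,0],[-2,0,0],105],
  [[0,0,0],[-5,0,0],105],
  [[0,0,0],[-6,0,-5],105],
  [[0,0,0],[-7,-1,-10],105],
  [[0,0,0],[-11,-2,-14],105],
  [[0,0,0],[-16,-3.5,-15],105],
  [[0,0,0],[-21,-5,-15],105],
  [[0,0,0],[-26,-7,-15],105],
])

```text
clock: 13.2
tcp_pos: [0.6248, -0.1423, 0.1798]
orientation: [-0.0, 0.675, 0.738, 0.001]
wrist_force: [0.8, -0.8, 1.0]
finger_gap: 0.0501
grip_force: 0.0
```

Emit:
carry_out([
  [[0,0,0],[-4,-1,0],90],
  [[0,0,0],[-8,-2,0],90],
  [[0,0,0],[-11,-2.5,0],90],
  [[0,0,0],[-11,-2.5,0],90],
  [[0,0,0],[-11,-2.5,0],90],
  [[0,0,0],[-11,-2.5,0],90],
  [[0,0,0],[-11,-2.5,0],90],
  [[0,0,0],[-11,-2.5,0],90],
])

```text
clock: 14.2
tcp_pos: [0.61, -0.2524, 0.1798]
orientation: [0.0, 0.675, 0.738, 0.0]
wrist_force: [-1.5, 0.9, 0.3]
finger_gap: 0.0552
grip_force: 0.0
```

Run:
```python
from h import *
im,d,P=cloud('top')
go((-.155,-.548,.03,90),(-.155,-.34,.03,90)); 
for n,ww,z in [('tub',(140,130,250,225),(.06,.1)),('carton',(275,160,350,222),(.06,.085))]:
    r=rect(P,ww,z); print(n,rf(r[0]),*r)
```

```text
t14.25 tcp [-0.1582 -0.5466] 0.1799 yaw-rail 90.3 F [-0.6 -0.2 -1.2] q [-0.51  0.5   0.2   1.27  0.    0.97]
(-0.155, -0.548, 0.03, 90) turn [0.  0.  0.3] shift [-0.1  0.3 15. ]
(-0.155, -0.34, 0.03, 90) turn [0.  0.  0.3] shift [20.7  0.4 15. ]
tub [-0.0547 -0.0765] [0.6742 0.2244] [0.1252 0.1886] 4.6 2728 0.0841
carton [-0.1547 -0.4347] [ 0.6042 -0.1408] [0.1503 0.097 ] 77.8 1987 0.0744
```

Emit:
carry_out([
  [[0,0,0],[0,0.3,5],90],
  [[0,0,0],[0,0.3,10],90],
  [[0,0,0],[0,0.3,15],90],
  [[0,0,0],[0,0.3,15],90],
  [[0,0,0],[1.5,0.3,15],90],
  [[0,0,0],[2.5,0.3,15],90],
  [[0,0,0],[3.5,0.3,15],90],
  [[0,0,0],[4.5,0.3,15],90],
])

```text
clock: 15.25
tcp_pos: [0.6106, -0.2093, 0.0321]
orientation: [0.003, 0.676, 0.737, -0.0]
wrist_force: [0.0, -5.6, 4.9]
finger_gap: 0.055
grip_force: 3.3
```

Emit:
carry_out([
  [[0,0,0],[1,0,0],90],
  [[0,0,0],[2,0,0],90],
  [[0,0,0],[3,0,0],90],
  [[0,0,0],[4,0,0],90],
  [[0,0,0],[5,0,0],90],
  [[0,0,0],[6,0,0],90],
  [[0,0,0],[7,0,0],90],
  [[0,0,0],[8,0,0],90],
])

```text
clock: 16.25
tcp_pos: [0.6033, -0.1295, 0.0317]
orientation: [0.003, 0.676, 0.737, -0.0]
wrist_force: [0.6, -5.2, 4.8]
finger_gap: 0.055
grip_force: 3.0
```

Run:
```python
from h import *
im,d,P=cloud('top'); cv2.imwrite('pics/top3.png',cv2.resize(im[100:300,80:460,::-1],None,fx=2,fy=2))
go((-.155,-.345,.03,90))
```

```text
t16.30 tcp [-0.1549 -0.4216] 0.0314 yaw-rail 90.3 F [ 1.5 -3.   2.4] q [-0.34  0.51 -0.16  0.89 -0.    1.14]
(-0.155, -0.345, 0.03, 90) turn [0.2 0.1 0.3] shift [7.7 0.  0.1]
```

View pics/top3.png

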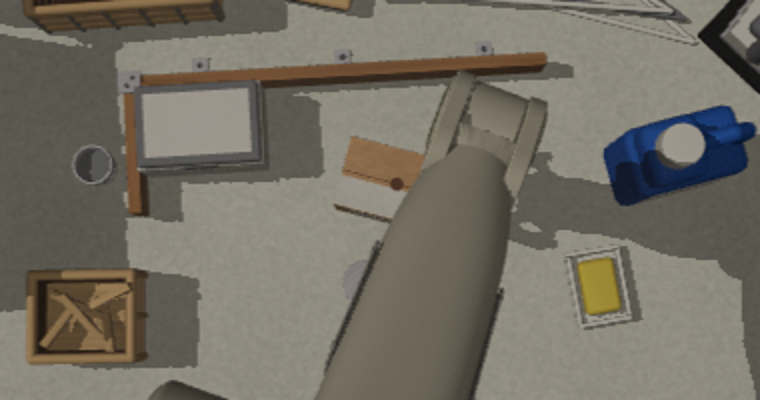

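The tub sits flat in the corner (right edge at x≈263 px). The carton has moved left but is still turned, because its corner sat between the fingers. I'll push it a bit further left and then square it with the wide front push.

Emit:
carry_out([
  [[0,0,0],[1,0,0],90],
  [[0,0,0],[2,0,0],90],
  [[0,0,0],[3,0,0],90],
  [[0,0,0],[4,0,0],90],
  [[0,0,0],[5,0,0],90],
  [[0,0,0],[6,0,0],90],
  [[0,0,0],[6,0,0],90],
  [[0,0,0],[4,0,0],90],
])

```text
clock: 17.3
tcp_pos: [0.598, -0.0876, 0.0297]
orientation: [-0.001, 0.675, 0.738, 0.0]
wrist_force: [-0.1, 0.6, 0.4]
finger_gap: 0.0555
grip_force: 0.0
```

Emit:
carry_out([
  [[0,0,0],[-4,0,0],90],
  [[0,0,0],[-4,0,-5],0],
  [[0,0,-8],[-4,0,-10],0],
  [[0,0,-18],[-4,3,-15],0],
  [[0,0,-28],[-4,7,-15],0],
  [[0,0,-38],[-4,11,-15],0],
  [[0,0,-48],[-2,14,-15],0],
  [[0,0,-58],[0,14,-15],0],
])

```text
clock: 18.3
tcp_pos: [0.739, -0.0773, 0.1771]
orientation: [-0.001, 0.231, 0.973, 0.0]
wrist_force: [-0.2, 0.2, 0.1]
finger_gap: 0.0855
grip_force: 0.0
```

Run:
```python
from h import *
im,d,P=cloud('top'); cv2.imwrite('pics/top4.png',cv2.resize(im[100:300,80:460,::-1],None,fx=2,fy=2))
r=rect(P,(230,150,350,225),(.06,.08)); print(rf(r[0]),*r)
go((-.28,-.31,.2,180))
```

```text
[-0.1317 -0.2227] [0.6096 0.0724] [0.0175 0.0919] 79.8 160 0.0743
t18.35 tcp [-0.0159 -0.3794] 0.1777 yaw-rail 149.0 F [ 0.4  1.5 -0.6] q [-0.21  0.68  0.5   1.4   0.    0.25]
(-0.28, -0.31, 0.2, 180) turn [  0.1  -0.2 -31. ] shift [26.2 -7.7 -2.1]
```

View pics/top4.png

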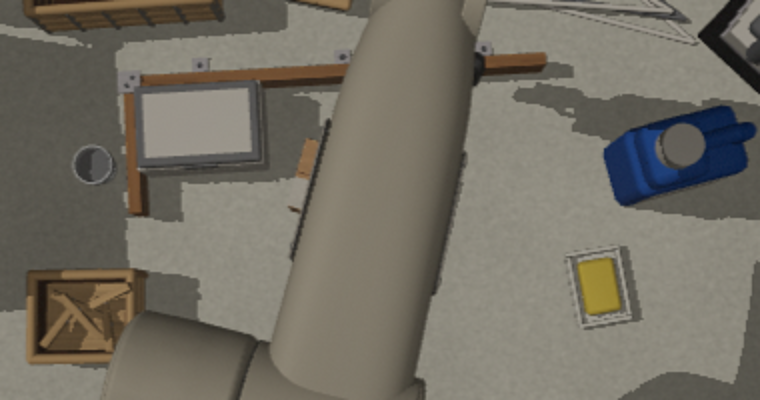

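The arm went to the rail side by mistake, at a safe height. The carton's left corner at (297,210) px is about 45 mm right of the tub, and nothing else has been disturbed. I'm bringing the arm back to the front.

Emit:
carry_out([
  [[0,0,-5],[4,-1,0],0],
  [[0,0,-10],[8,-2,0],0],
  [[0,0,-15],[12,-3,0],0],
  [[0,0,-20],[16,-4,0],0],
  [[0,0,-25],[20,-6,0],0],
  [[0,0,-31],[24,-7.5,0],0],
  [[0,0,-31],[26,-8,0],0],
  [[0,0,-31],[26,-8,0],0],
])

```text
clock: 19.35
tcp_pos: [0.4684, -0.0301, 0.1799]
orientation: [-0.0, -0.033, 0.999, 0.0]
wrist_force: [0.2, -0.4, -0.3]
finger_gap: 0.0857
grip_force: 0.0
```

Run:
```python
from h import *
im,d,P=cloud('top'); 
r=rect(P,(212,145,350,212),(.067,.08)); print(rf(r[0]),*r)
r=rect(P,(140,135,213,190),(.075,.1)); print(rf(r[0]),*r)
go((-.27,-.305,.032,180),(-.12,-.305,.032,180))
```

```text
[-0.1469 -0.2605] [0.5976 0.0334] [0.1968 0.0949] 75.8 1490 0.0741
[-0.0604 -0.0867] [0.6694 0.2138] [0.113  0.1672] 4.8 2548 0.0843
t19.40 tcp [-0.2795 -0.3135] 0.18 yaw-rail -180.9 F [ 0.6  0.1 -0.2] q [-0.24  0.14 -0.31  1.12 -0.   -0.3 ]
(-0.27, -0.305, 0.032, 180) turn [-0.   0.  -0.9] shift [-0.9  0.9 14.8]
(-0.12, -0.305, 0.032, 180) turn [-0.   0.  -0.9] shift [-15.9   1.1  14.8]
```

Emit:
carry_out([
  [[0,0,-1],[0,2,0],0],
  [[0,0,-1],[0,3.3,4],0],
  [[0,0,-1],[-0.5,3.3,8],0],
  [[0,0,-1],[-0.5,3.3,12],0],
  [[0,0,-1],[-1,3.3,14.8],0],
  [[0,0,-1],[-2,3.3,14.8],0],
  [[0,0,-1],[-4,3.4,14.8],0],
  [[0,0,-1],[-5,3.4,14.8],0],
])

```text
clock: 20.4
tcp_pos: [0.5197, 0.0072, 0.0328]
orientation: [0.001, -0.043, 0.999, -0.001]
wrist_force: [-4.3, -1.6, 1.0]
finger_gap: 0.0854
grip_force: 1.4
```

Emit:
carry_out([
  [[0,0,0],[-0.7,0,0],0],
  [[0,0,0],[-1.4,0,0],0],
  [[0,0,0],[-2.1,0,0],0],
  [[0,0,0],[-2.8,0,0],0],
  [[0,0,0],[-3.5,0,0],0],
  [[0,0,0],[-4.2,0,0],0],
  [[0,0,0],[-5,0,0],0],
  [[0,0,0],[-5,0,0],0],
])

```text
clock: 21.4
tcp_pos: [0.5688, 0.0125, 0.0319]
orientation: [0.001, -0.044, 0.999, 0.0]
wrist_force: [-0.0, -0.7, -0.2]
finger_gap: 0.0851
grip_force: 0.0
```

Run:
```python
from h import *
im,d,P=cloud('top'); cv2.imwrite('pics/top5.png',cv2.resize(im[100:300,80:460,::-1],None,fx=2,fy=2))
im,d,P=cloud('scene'); cv2.imwrite('pics/sc5.png',cv2.resize(im[100:350,150:480,::-1],None,fx=2,fy=2))
go((-.106,-.28,.032,180))
```

```text
t21.50 tcp [-0.178  -0.2789] 0.0319 yaw-rail -179.7 F [0.4 0.3 0.4] q [-0.12  0.44 -0.29  0.84  0.   -0.21]
(-0.106, -0.28, 0.032, 180) turn [0.  0.1 0.3] shift [-7.2 -0.1 -0. ]
```

View pics/sc5.png

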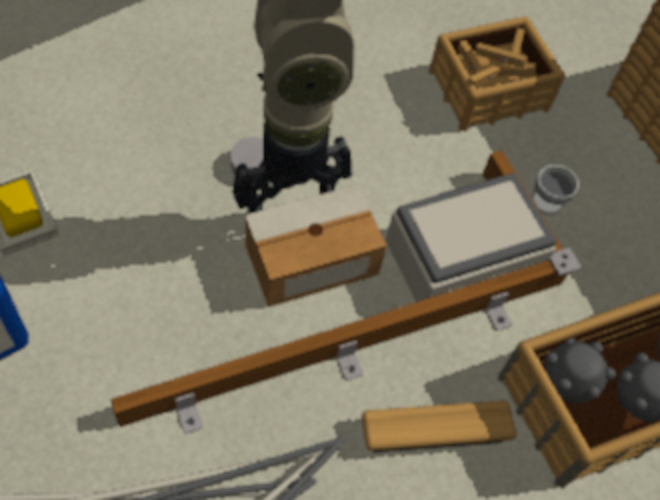

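The scene crop shows the carton squared to the rail, centred near (315,240) px, with a small gap to the tub. I'll continue to the rail.

Emit:
carry_out([
  [[0,0,0],[-0.8,0,0],0],
  [[0,0,0],[-1.6,0,0],0],
  [[0,0,0],[-2.4,0,0],0],
  [[0,0,0],[-3.2,0,0],0],
  [[0,0,0],[-4,0,0],0],
  [[0,0,0],[-4.8,0,0],0],
  [[0,0,0],[-5.6,0,0],0],
  [[0,0,0],[-6.2,0,0],0],
])

```text
clock: 22.5
tcp_pos: [0.6296, 0.0176, 0.0316]
orientation: [0.0, -0.044, 0.999, -0.0]
wrist_force: [-5.4, -0.7, 1.8]
finger_gap: 0.0853
grip_force: 2.4
```

Emit:
carry_out([
  [[0,0,0],[-0.3,0,0],0],
  [[0,0,0],[-0.6,0,0],0],
  [[0,0,0],[-0.9,0,0],0],
  [[0,0,0],[-1.1,0,0],0],
  [[0,0,0],[-1.3,0,0],0],
  [[0,0,0],[-1.5,0,0],0],
  [[0,0,0],[-1.5,0,0],0],
  [[0,0,0],[-1.5,0,0],0],
])

```text
clock: 23.5
tcp_pos: [0.6401, 0.0187, 0.0317]
orientation: [-0.003, -0.043, 0.999, -0.0]
wrist_force: [-14.9, -1.2, 9.2]
finger_gap: 0.0854
grip_force: 7.4
```

Emit:
carry_out([
  [[0,0,0],[2,0,0],0],
  [[0,0,0],[5,0,0],0],
  [[0,0,0],[5,0,-5],105],
  [[0,0,10],[5,0,-10],105],
  [[0,0,20],[3,-4,-14],105],
  [[0,0,30],[0,-8,-14],105],
  [[0,0,40],[-3,-12,-14],105],
  [[0,0,50],[-5,-13.5,-14],105],
])

```text
clock: 24.5
tcp_pos: [0.7083, -0.1143, 0.1721]
orientation: [0.002, 0.387, 0.922, 0.0]
wrist_force: [-0.5, -0.1, -0.7]
finger_gap: 0.0501
grip_force: 0.0
```

Emit:
carry_out([
  [[0,0,10],[0,0,0],105],
  [[0,0,20],[0,0,0],105],
  [[0,0,30],[0,0,0],105],
  [[0,0,40],[0,0,0],105],
  [[0,0,40],[0,0,0],105],
  [[0,0,40],[0,0,0],105],
  [[0,0,40],[0,0,0],105],
  [[0,0,40],[0,0,0],105],
])

```text
clock: 25.5
tcp_pos: [0.7056, -0.1113, 0.1717]
orientation: [0.0, 0.675, 0.738, 0.0]
wrist_force: [-0.0, 0.2, -0.1]
finger_gap: 0.0505
grip_force: 0.0
```

Run:
```python
from h import *
go((-.055,-.41,.03,90),(-.055,-.332,.03,90))
im,d,P=cloud('scene'); cv2.imwrite('pics/sc6.png',cv2.resize(im[100:350,150:480,::-1],None,fx=2,fy=2))
```

```text
t25.50 tcp [-0.0512 -0.4137] 0.1717 yaw-rail 90.3 F [-0.   0.2 -0.1] q [-0.27  0.61  0.37  1.33 -0.    1.21]
(-0.055, -0.41, 0.03, 90) turn [0.  0.  0.3] shift [ 0.4 -0.4 14.2]
(-0.055, -0.332, 0.03, 90) turn [0.  0.  0.3] shift [ 8.2 -0.3 14.2]
```

View pics/sc6.png

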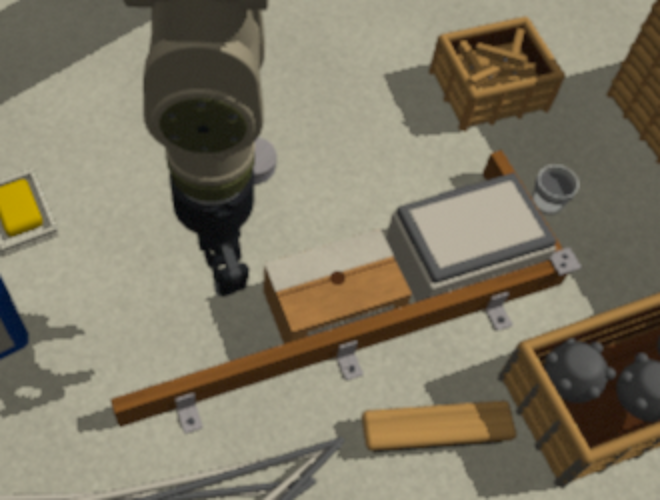

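The carton is against the long rail, with a thin gap to the tub near (400,270) px. The gripper is clear to its right. Now the closing end push.

Emit:
carry_out([
  [[0,0,0],[0,-0.4,5],105],
  [[0,0,0],[0,-0.4,10],105],
  [[0,0,0],[0,-0.4,14.2],105],
  [[0,0,0],[0,-0.4,14.2],105],
  [[0,0,0],[1.5,-0.4,14.2],105],
  [[0,0,0],[3,-0.4,14.2],105],
  [[0,0,0],[4,-0.4,14.2],105],
  [[0,0,0],[5,-0.4,14.2],105],
])

```text
clock: 26.55
tcp_pos: [0.6977, -0.0607, 0.0309]
orientation: [0.001, 0.675, 0.738, 0.0]
wrist_force: [-0.4, -0.3, 0.9]
finger_gap: 0.0506
grip_force: 0.0
```

Emit:
carry_out([
  [[0,0,0],[0.6,0,0],105],
  [[0,0,0],[1.2,0,0],105],
  [[0,0,0],[1.8,0,0],105],
  [[0,0,0],[2.3,0,0],105],
  [[0,0,0],[2.7,0,0],105],
  [[0,0,0],[3,0,0],105],
  [[0,0,0],[3.2,0,0],105],
  [[0,0,0],[3.2,0,0],105],
])

```text
clock: 27.55
tcp_pos: [0.6947, -0.0307, 0.0301]
orientation: [0.001, 0.676, 0.737, -0.0]
wrist_force: [-0.5, -5.0, 1.8]
finger_gap: 0.05
grip_force: 0.0
```

Emit:
carry_out([
  [[0,0,0],[0.2,0,0],105],
  [[0,0,0],[0.4,0,0],105],
  [[0,0,0],[0.6,0,0],105],
  [[0,0,0],[0.8,0,0],105],
  [[0,0,0],[0.8,0,0],105],
  [[0,0,0],[0.8,0,0],105],
  [[0,0,0],[0.8,0,0],105],
  [[0,0,0],[0.8,0,0],105],
])

```text
clock: 28.55
tcp_pos: [0.6943, -0.0293, 0.0302]
orientation: [0.004, 0.678, 0.735, -0.004]
wrist_force: [-2.1, -23.4, 1.2]
finger_gap: 0.05
grip_force: 0.0
```

```bash
python3 -c "
from h import *
go((-.055,-.332,.03,90))"
```

```text
t28.55 tcp [-0.0557 -0.331 ] 0.0302 yaw-rail 90.0 F [ -2.1 -23.4   1.2] q [-0.15  0.65  0.08  1.   -0.01  1.34]
(-0.055, -0.332, 0.03, 90) turn [-0.   0.6 -0. ] shift [-0.1  0.1  0. ]
```

The row is closed: the force rose to 23 N right at the expected position. Backing off to check.

Emit:
carry_out([
  [[0,0,0],[-1.5,0,0],105],
  [[0,0,0],[-4,0,0],105],
  [[0,0,0],[-6,0,0],105],
  [[0,0,0],[-6,0,-6],105],
  [[0,0,0],[-6,0,-12],105],
  [[0,0,0],[-10,-5,-16],105],
  [[0,0,0],[-15,-10,-16],105],
  [[0,0,0],[-19,-14,-16],105],
])

```text
clock: 29.55
tcp_pos: [0.5789, -0.2147, 0.1906]
orientation: [0.001, 0.675, 0.738, 0.0]
wrist_force: [1.1, -0.0, -0.4]
finger_gap: 0.05
grip_force: 0.0
```

Run:
```python
from h import *
im,d,P=cloud('top'); cv2.imwrite('pics/top7.png',cv2.resize(im[100:300,80:460,::-1],None,fx=2,fy=2))
for n,ww,z in [('tub',(140,135,213,190),(.078,.1)),('carton',(212,135,290,190),(.067,.078)),('tin',(245,225,282,260),(.015,.05)),('soap',(355,215,405,270),(.01,.06)),('jug',(375,140,465,210),(.05,.3)),('cup',(110,165,138,198),(.02,.08)),('bask',(85,225,160,290),(.05,.12))]:
    try: r=rect(P,ww,z); print(n,rf(r[0]),*r)
    except Exception as e: print(n,'hidden')
```

```text
tub [-0.0606 -0.0898] [0.6694 0.2107] [0.1124 0.1732] 4.6 2509 0.0844
carton [-0.0564 -0.2451] [0.6865 0.0563] [0.1125 0.1497] 4.6 1744 0.0738
tin [-0.2817 -0.2957] [ 0.4662 -0.0128] [0.0602 0.0602] 1.6 422 0.0267
soap [-0.3133 -0.6444] [ 0.4635 -0.3629] [0.0495 0.1161] 71.1 314 0.0243
jug [-0.1402 -0.7192] [ 0.6422 -0.4231] [0.0912 0.1349] 16.3 1340 0.1948
cup [-0.1002  0.063 ] [0.6173 0.3597] [0.0523 0.0518] 50.9 331 0.0374
bask [-0.3036  0.0794] [0.4133 0.3592] [0.1241 0.1458] 1.9 1659 0.0731
```

View pics/top7.png

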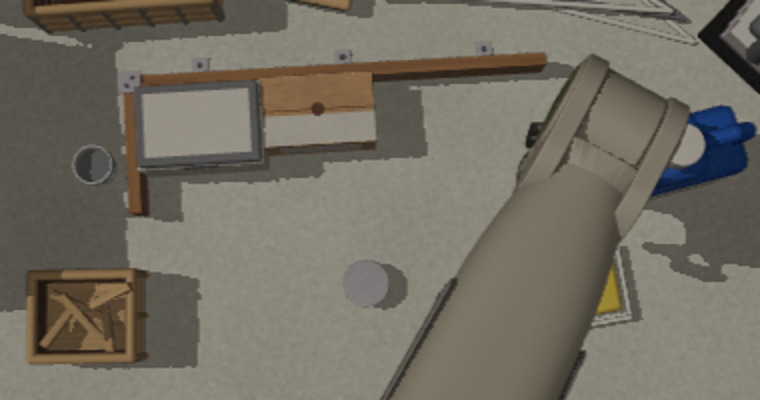

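Run:
```python
from h import *
im,d,P=cloud('top')
r=rect(P,(222,130,300,190),(.067,.078)); print(rf(r[0]),*r)
if abs(r[2]-4.75)<2 and abs(r[1][0]-.096)<.003: print(env.hand_in())
```

```text
[-0.0479 -0.2591] [0.6961 0.043 ] [0.096  0.1217] 4.8 1415 0.0739
the job is handed in; nothing more can be done
None
```

I pushed the tub and carton into the rail corner as one closed row, tub against the short rail, and handed the job in. My last camera check showed both square to the long rail and none of the other things visibly moved, with the jug and soap dish partly hidden by the arm; the hand-in gave no verdict.

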